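# Hang the scraper and the brush on the pegs that fit their eyes

### The job

The lint scraper hangs on the thin peg, the only peg that fits the small eye of the brush standing in the caddy. First move the scraper over to the thick peg, hung by its eye, and let go of it; then take the brush out of the caddy and hang it by its eye on the thin peg. Leave both hanging still on their pegs, and do not push the soap bar, the loose knob or the timer about.

Things in the scene. Friction and masses are not known exactly. Their poses are not given: they have to be found in the camera images.
- stand: Wooden peg stand, fixed: foot 100 x 250 x 14 mm, two posts, and a batten 20 mm thick (x), 250 mm long (y), 180 to 230 mm above the worktop. Origin on the worktop under the batten's middle; both pegs stick out of its front (-x), 130 mm apart.
- thick_peg: Thick steel peg, 20 mm diameter, fixed on the left or right half of the batten. Origin on its axis at the root on the batten's front face, 205 mm above the worktop. The axis runs along this body's -x, rising 10 degrees, to a rounded tip 75 mm along it (74 mm forward, 13 mm up). Root flange 32 mm across, 3 mm thick.
- thin_peg: Thin steel peg, 8 mm diameter, fixed on the other half of the batten. Origin, axes, 10 degree rise and 75 mm length as for the thick peg; root flange 20 mm across.
- scraper: White lint scraper, 80 g, z up, hung on the thin peg about 40 mm from the root. Origin: centre of its eye, a 30 mm hole along x through a square head 46 x 46 mm (y, z), 10 mm thick (x); below, a handle 22 mm wide, and a 70 mm wide (y) blade ending 118 mm below the origin. Hold the head from above by its side edges (46 mm, along y) at eye level: the peg passes between the fingers.
- brush: White brush, grey rigid bristles, 70 g, z up, loosely upright in the caddy's middle well, eye 121 mm above the worktop. Origin: centre of its eye, a 16 mm hole along x through a square head 34 x 34 mm (y, z), 10 mm thick (x); handle 18 mm wide; from 58 to 117 mm below the origin a block and bristles 22 x 28 mm. Hold the head from above by its side edges (34 mm, along y) at eye level.
- caddy: Grey draining caddy, fixed, 38 x 114 x 65 mm, open on top, three wells side by side along its y, walls and floor 4 mm; the brush stands in the middle well, its x and y along the caddy's. Origin at the centre of the underside. Lift the brush 70 mm to clear it.
- soap_bar: Loose soap bar, 80 x 98 x 30 mm, lying on the worktop as a bystander. Origin at the centre of its underside.
- spare_knob: Loose round knob with a bar grip, 52 mm across, 23 mm high, lying on the worktop as a bystander. Origin at the centre of its underside.
- wash_timer: Loose square kitchen-type timer, 60 x 67 x 62 mm, standing on the worktop as a bystander. Origin at the centre of its underside.
Mind the look-alikes: they are no part of the job. Leave any brown or orange look-alike of the scraper alone.

How it is judged:
By the outcome, as a careful person would: the job done as asked, in the order asked, and still so for the second after the job is handed in, with the robot touching nothing.
It also fails if it takes over 54 s, if anything falls off the work surface, if the arm or the gripper's body presses on something with over 40 N, if the wrist force passes 120 N, or if a joint passes its speed limit or range.

### The arm

A 6-joint arm with a two-finger parallel gripper is mounted at the origin on a cart in front of the work surface, level with it; the furniture and walls round the work are solid. World frame = base frame: x ahead of the robot, y to its left, z up, the work surface at z = 0. Lengths are in mm, angles in rad, forces in N, time in s.
With the tool pointing down it reaches from about 350 to 975 mm from the base axis. Payload 7.1 kg.
Tool frame: the origin (TCP) lies midway between the tips of the shut fingers; the grasp point (between the pads) lies pinch_z behind it (pinch_z is the distance from the TCP to the grasp point, in mm); z points along the fingers, y is the line along which they close (so a half turn about z gives the same grasp; the last joint's range is limited). The gripper opens to 88 mm and grips with 3 to 60 N. Pads are 20 mm wide; open, the fingers measure 115 mm over their backs; the gripper's body (75 mm by 178 mm) begins 61 mm behind the grasp point.
Start: joints at [1.319, 0.423, 1.63, -0, 1.089, -0.019], TCP at [144.158, 608.131, 222.675] pointing down, gripper open.
Joint ranges: [-3, 3], [-0.9, 2.11], [0.09, 2.58], [-1.31, 4.45], [0.11, 2.69], [-2.54, 2.54]. Speed limits (rad/s): [2.39, 2.39, 3.01, 3.14, 3.14, 3.14].

### API

Orientations are given as a rotation vector (axis times angle).
In Python, from workcell import get_obs, get_image, close_job, pinch_z gives the robot as it stands.
- The arm moves only by the tool jog_arm, never from a script. Its argument "commands" is a list of rows, each a list of 3 entries, a list of its own where there are three numbers: the gripper command: -1 is shut, 1 is fully open, values between are in proportion, then the shift along the tool's x, y, z as a fraction of full scale, then the turn, a rotation vector about the tool's x, y, z as a fraction of full scale. In form: [[gripper, [tx, ty, tz], [rx, ry, rz]], ...]. A call has 1 to 10 rows; each row shifts and turns the commanded pose from where the row before left it, along the tool's axes as they then stand; what a row does not reach is not made up. Full scale, the value 1, is 0.1 m for a shift and 45 degrees for a turn. A row lasts 1/10 s, in which the tool goes at most 50 mm and 8.59 degrees, less where a joint would pass 70% of its speed; a pose out of reach is approached as far as the arm can. A call with a number of a shift or a turn outside -1 to 1 is refused whole. A call with a gripper value outside its range is refused whole. The fingers move at their own pace and stop on an object; the grip force is fixed at half the most. Time passes only in rows, so rows that do not move let the fingers close. It gives the time, the measured TCP pose, the force, the opening and the grip force at its end, in the units of the state.
- get_obs(): the state, without advancing time (a new reading comes with each control period).
- get_image(name): name is "scene" or "top" or "wrist"; returns a dict with "image" (384x512x3 uint8, blue, green, red), "z_map" (384x512 float32, mm along the optical axis (not along the pixel's ray), 0 where there is no reading), "intrinsics" (3x3 intrinsics, pixels), "k1" (the pictures are not rectified: a ray, as slopes to the right and down, at radius r is drawn at 1 + k1 r^2 times it, then the intrinsics apply), "eye" and "orientation" of the camera in the world; the wrist camera has in their place "mount" (4x4, takes a point from camera to tool coordinates, whose origin is the TCP and whose axes are the flange's). Camera axes: x right, y down, z forward; pixel columns grow to the right and rows downward; lengths in mm; the calibration is good to about 2 mm. A picture is of the moment at which its call begins: read the wrist's pose just before it.
- close_job(): hands the job in; it is judged then, once.
The state is a dict: "t": time; "qpos": joint angles; "qvel": joint speeds; "joint_torque": joint torques, N m; "ee_pos": TCP position; "orientation": TCP orientation; "ft_force": force on the tool from outside, world axes, zero at the start; "moment": the same for the moment, N m; "width": finger opening in mm; "grasp_force": force on a finger pad.
Only numpy, scipy, OpenCV 4.12 (cv2) and the standard library are available. Lean on these libraries where they do the work, as an engineer would, in place of code of your own. Each camera call takes 0.05 s, during which the arm holds its last target. There are 200 camera calls.

## Working session

There is one attempt and no reset: what is moved stays moved. The work goes in short steps, Python scripts to look and compute and a tool call to move; the robot and the scene stay as the last step left them, time stands still between calls to the robot, and variables do not carry over. Pictures are saved under pics/ and viewed, at most 10 in all, crops included, and the job is handed in when it is done.

Besides the shell and the picture viewer there is one more tool, called after "Call:" as name([rows], argument=value, ...), one row to a line, values as JSON. jog_arm: Moves the arm, as the interface text tells. Its arguments: {"type":"object","properties":{"commands":{"type":"array","items":{"type":"array"}}},"required":["commands"]}

```bash
mkdir -p pics; cat > h.py <<'E'
import numpy as np, cv2
from workcell import *
from scipy.spatial.transform import Rotation as R
def grab(name):
    o=get_obs(); d=get_image(name)
    if name=="wrist":
        T=np.eye(4); T[:3,:3]=R.from_rotvec(o["orientation"]).as_matrix(); T[:3,3]=o["ee_pos"]
        M=T@np.array(d["mount"])
    else:
        M=np.eye(4); r=np.array(d["orientation"],float)
        M[:3,:3]=r if r.shape==(3,3) else R.from_rotvec(r).as_matrix(); M[:3,3]=d["eye"]
    d["M"]=M; return d
def slopes(d,uv):
    K=np.array(d["intrinsics"]); k=d["k1"]
    uv=np.atleast_2d(np.asarray(uv,float)); p=np.c_[(uv[:,0]-K[0,2])/K[0,0],(uv[:,1]-K[1,2])/K[1,1]]
    s=p.copy()
    for _ in range(15): s=p/(1+k*(s**2).sum(1,keepdims=True))
    return s
def cloud(d):
    h,w=d["z_map"].shape; v,u=np.mgrid[:h,:w]
    s=slopes(d,np.c_[u.ravel(),v.ravel()]); z=d["z_map"].ravel()[:,None]
    P=np.c_[s*z,z]@d["M"][:3,:3].T+d["M"][:3,3]; P[z[:,0]==0]=np.nan
    return P.reshape(h,w,3)
E
python3 - <<'E'
from h import *
print(pinch_z if not callable(pinch_z) else pinch_z()); o=get_obs(); print(o)
ims=[]
for n in("scene","top"):
    d=grab(n); print(n,d["eye"],d["orientation"],d["intrinsics"],d["k1"]); cv2.imwrite(f"pics/{n}0.png",d["image"]); np.save(n+"0.npy",cloud(d))
E
```

```text
18.700000000000003
{'t': 0.0, 'qpos': array([ 1.31900570e+00,  4.23841116e-01,  1.63067130e+00,  1.78071177e-05,
        1.08863262e+00, -1.90315617e-02]), 'qvel': array([-3.09963852e-05,  9.14487879e-04,  4.12656028e-04,  3.24249777e-04,
        6.27105756e-04,  5.14811933e-04]), 'joint_torque': array([ 2.30284953e-03, -5.44621110e+01, -2.73667824e+01,  6.44582463e-02,
        2.27245566e-02, -1.41539431e-04]), 'ee_pos': array([144.01469435, 607.60772443, 221.90888742]), 'orientation': array([-3.64778950e-01, -3.12011538e+00,  2.41263918e-03]), 'ft_force': array([0.36611744, 0.37291363, 0.35504393]), 'moment': array([-0.02764382, -0.00571208,  0.00520438]), 'grasp_force': 0.0, 'width': 87.51337226763968}
scene [  -1.18155923 -490.57477867  913.56407688] [-2.17874701  1.23301155 -0.42929455] [[399.25753582   0.         261.58010493]
 [  0.         399.25753582 190.69609175]
 [  0.           0.           1.        ]] -0.017354558904000016
top [ 420.18736912 -181.37071162 1041.94056876] [-2.12292834  2.18349702 -0.13237326] [[407.0855741    0.         258.18508398]
 [  0.         407.0855741  189.09625927]
 [  0.           0.           1.        ]] -0.054288608162295235
```

View pics/scene0.png

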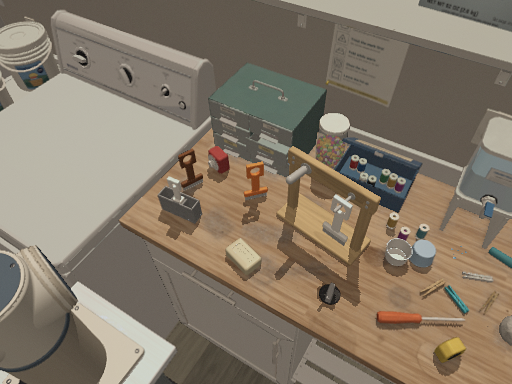

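View pics/top0.png

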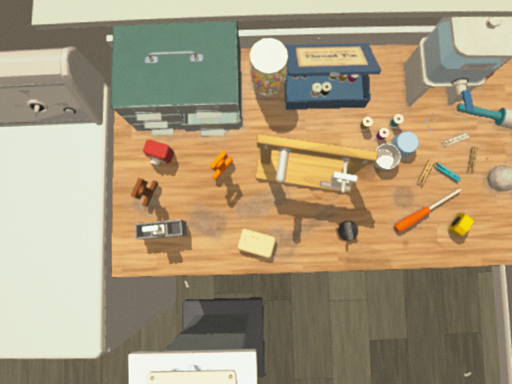

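The scene view shows the stand at about (328,205): thick peg on the left (297,173), scraper on the right peg (340,207). The caddy with the white brush is at (180,203). The soap is at (243,257), the knob at (329,293), the timer at (219,160), and brown and orange look-alikes stand at (190,168) and (256,180). The top view agrees: batten from (258,140) to (375,158), caddy at (160,229).

```bash
python3 - <<'E'
from h import *
P=np.load("top0.npy"); im=cv2.imread("pics/top0.png")
u0,u1,v0,v1=245,395,125,200
Q=P[v0:v1,u0:u1].reshape(-1,3); C=im[v0:v1,u0:u1].reshape(-1,3).astype(int)
print("table z",np.nanmedian(P[240:270,120:230,2]))
hsv=cv2.cvtColor(im,cv2.COLOR_BGR2HSV)[v0:v1,u0:u1].reshape(-1,3)
m=(Q[:,2]>220)&(Q[:,2]<240)&(hsv[:,1]>90); B=Q[m]; print("batten",m.sum())
r=cv2.minAreaRect(B[:,:2].astype(np.float32)); print(r, cv2.boxPoints(r))
w=(hsv[:,1]<60)&(Q[:,2]>150)
for nm,lo,hi in(("L",255,310),("R",310,395)):
    uu=np.tile(np.arange(u0,u1),v1-v0); k=w&(uu>=lo)&(uu<hi)
    W=Q[k]; print(nm,k.sum(),W.min(0),W.max(0)); r=cv2.minAreaRect(W[:,:2].astype(np.float32)); print(r)
# caddy
u0,u1,v0,v1=125,195,210,248
Q=P[v0:v1,u0:u1].reshape(-1,3)
for a,b in((50,75),(100,160)):
    m=(Q[:,2]>a)&(Q[:,2]<b); r=cv2.minAreaRect(Q[m][:,:2].astype(np.float32)); print(a,m.sum(),r,np.median(Q[m],0),cv2.boxPoints(r).round())
S=cv2.resize(im[120:255,125:400],None,fx=2.9,fy=2.9,interpolation=cv2.INTER_CUBIC); cv2.imwrite("pics/topz.png",S)
s=cv2.imread("pics/scene0.png"); cv2.imwrite("pics/scz.png",cv2.resize(s[140:270,150:390],None,fx=3.3,fy=3.3,interpolation=cv2.INTER_CUBIC))
E
```

```text
table z -0.2283655402950444
batten 1212
((607.6751708984375, -301.8294677734375), (248.6591796875, 21.479944229125977), 79.72744750976562) [[ 574.93555 -422.25085]
 [ 596.07117 -426.08142]
 [ 640.4148  -181.40808]
 [ 619.2792  -177.57751]]
L 300 [ 538.62413879 -247.54973821  198.86633146] [ 617.51394397 -193.59915887  229.20036306]
((576.9053344726562, -214.22010803222656), (55.185264587402344, 72.28273010253906), 79.37706756591797)
R 312 [ 514.84801591 -421.23572273  152.12184827] [ 586.75190147 -333.78679412  227.56246208]
((564.5424194335938, -368.7933654785156), (51.46330642700195, 95.5047607421875), 41.88542175292969)
50 366 ((456.75408935546875, 65.84422302246094), (38.261051177978516, 116.03150939941406), 3.9933035373687744) [454.85414446  60.40324611  62.72915037] [[434. 122.]
 [442.   7.]
 [480.   9.]
 [472. 125.]]
100 96 ((456.4657287597656, 65.31597137451172), (9.991145133972168, 34.75844955444336), 3.9649951457977295) [455.92522765  62.51584251 136.9335589 ] [[450.  82.]
 [453.  48.]
 [463.  48.]
 [460.  83.]]
```

View pics/scz.png

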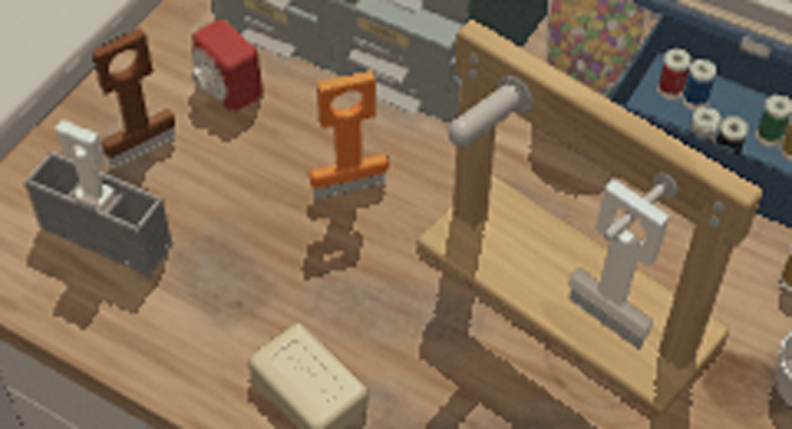

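```bash
cat >> h.py <<'E'
YAW=np.deg2rad(-10.27); C0=np.array([597.8,-300.0,0])
RS=R.from_euler("z",YAW).as_matrix()
def stand(P): return (P-C0)@RS
E
python3 - <<'E'
from h import *
for n in("top","scene"):
    P=np.load(n+"0.npy"); im=cv2.imread(f"pics/{n}0.png"); hsv=cv2.cvtColor(im,cv2.COLOR_BGR2HSV)
    L=stand(P)
    f=(L[...,0]>-100)&(L[...,0]<30)&(abs(L[...,1])<130)
    b=f&(hsv[...,1]>90)&(L[...,2]>224)&(L[...,2]<236); q=L[b]
    print(n,"batten",[np.percentile(q[:,i],[1,50,99]).round(1) for i in range(3)])
    g=f&(hsv[...,1]<60)&(L[...,2]>60)&(L[...,0]<-4)
    for s in(1,-1):
        q=L[g&(s*L[...,1]>25)&(s*L[...,1]<110)]
        print(s,len(q))
        for a in range(-90,0,10):
            k=q[(q[:,0]>=a)&(q[:,0]<a+10)]
            if len(k)>2: print(a,len(k),k[:,1].min().round(1),k[:,1].max().round(1),np.median(k[:,1]).round(1),k[:,2].max().round(1),k[:,2].min().round(1))
E
```

```text
top batten [array([-0.1,  9. , 19.6]), array([-120.5,    0.6,  121.3]), array([224.6, 229. , 232.6])]
1 258
-80 9 60.3 70.7 66.3 224.0 217.1
-70 42 57.7 74.2 66.1 229.2 216.7
-60 36 58.2 74.5 66.0 226.1 216.2
-50 38 57.5 73.7 65.8 225.2 217.9
-40 39 57.5 73.7 65.4 223.3 213.3
-30 36 58.1 73.5 65.8 222.6 212.5
-20 37 57.4 73.7 66.0 218.7 210.3
-10 21 58.6 73.5 65.1 217.0 210.0
-1 381
-80 5 -65.9 -61.2 -63.7 222.2 217.1
-70 20 -67.7 -60.5 -63.5 223.0 215.7
-60 17 -66.3 -59.6 -63.3 221.2 213.4
-50 253 -96.3 -31.6 -61.0 227.6 113.7
-40 51 -85.2 -42.4 -61.6 226.8 196.4
-30 15 -67.8 -61.1 -63.8 214.5 208.6
-20 14 -67.1 -62.1 -63.9 214.7 208.6
-10 6 -65.9 -62.9 -64.5 211.4 208.9
scene batten [array([-0.7,  7.5, 20.1]), array([-124.3,  -13.7,  118.2]), array([224.3, 229.2, 232.4])]
1 196
-80 13 56.7 68.7 63.1 221.7 216.4
-70 37 54.8 72.5 60.6 226.6 214.2
-60 27 53.9 69.3 60.2 226.3 212.2
-50 26 53.3 69.9 58.9 224.6 210.8
-40 27 54.1 70.0 60.9 223.4 208.1
-30 28 53.9 69.2 58.4 220.9 209.0
-20 24 53.6 70.4 58.8 220.0 206.2
-10 14 53.6 72.1 62.4 217.3 208.5
-1 716
-80 8 -68.3 -63.6 -67.1 221.9 215.4
-70 12 -69.2 -63.1 -66.9 223.2 216.1
-60 102 -99.5 -35.8 -69.7 220.5 87.8
-50 509 -101.0 -33.6 -68.4 227.3 85.4
-40 58 -89.6 -42.2 -64.7 227.8 115.5
-30 7 -69.9 -63.4 -67.6 215.3 211.1
-20 10 -70.3 -62.8 -66.4 213.3 209.0
-10 10 -74.1 -62.0 -67.8 213.1 199.9
```

```bash
cat >> h.py <<'E'
def where():
    o=get_obs(); M=R.from_rotvec(o["orientation"]).as_matrix()
    T=RS@np.diag([-1,1,-1.]) # aligned tool
    rv=R.from_matrix(M.T@T).as_rotvec()
    g=stand(np.array(o["ee_pos"])+M[:,2]*-pinch_z)
    print("t",round(o["t"],2),"grasp in stand",g.round(1),"turn to align /45deg",(rv/np.deg2rad(45)).round(4),"w",round(o["width"],1),"F",np.round(o["ft_force"],1),"q",np.round(o["qpos"],2))
    return o,g
E
python3 - <<'E'
from h import *
where()
for p in([450,250,0],[456.5,65.3,0],[330,500,0]): print(p,stand(np.array(p)).round(1))
E
```

```text
t 0.1 grasp in stand [-608.3  812.2  240.7] turn to align /45deg [-0.0017 -0.0001 -0.0682] w 87.3 F [0.5 0.5 0. ] q [ 1.32  0.42  1.63 -0.    1.09 -0.02]
[450, 250, 0] [-243.5  514.8    0. ]
[456.5, 65.3, 0] [-204.2  334.3    0. ]
[330, 500, 0] [-406.1  739.4    0. ]
```

Call:
jog_arm([
  [1, [-0.1, -0.1, -0.2], [0, 0, -0.068]],
  [1, [-0.38, -0.27, -0.07], [0, 0, 0]],
  [1, [-0.38, -0.27, -0.07], [0, 0, 0]],
  [1, [-0.38, -0.27, -0.07], [0, 0, 0]],
  [1, [-0.38, -0.27, -0.07], [0, 0, 0]],
  [1, [-0.38, -0.27, -0.07], [0, 0, 0]],
  [1, [-0.38, -0.27, -0.07], [0, 0, 0]],
  [1, [-0.38, -0.27, -0.07], [0, 0, 0]],
  [1, [-0.38, -0.27, -0.07], [0, 0, 0]],
  [1, [0, 0, 0], [0, 0, 0]],
])

```text
t: 1.1
ee_pos: [415.4, 326.2, 299.4]
orientation: [0.289, 3.126, 0.0]
ft_force: [-0.7, 0.4, 0.2]
width: 87.7
grasp_force: 0.0
```

```bash
python3 -c "
from h import *
where()"
```

```text
t 1.1 grasp in stand [-291.1  583.6  318.1] turn to align /45deg [ 0.0003  0.0025 -0.0068] w 87.7 F [-0.7  0.4  0.2] q [ 0.64  0.19  1.77 -0.    1.18 -0.74]
```

Call:
jog_arm([
  [1, [-0.1, -0.46, 0], [0, 0, -0.007]],
  [1, [-0.1, -0.46, 0], [0, 0, 0]],
  [1, [-0.1, -0.46, 0], [0, 0, 0]],
  [1, [-0.1, -0.46, 0], [0, 0, 0]],
  [1, [-0.1, -0.46, 0], [0, 0, 0]],
  [1, [-0.1, -0.46, 0], [0, 0, 0]],
  [1, [-0.1, -0.46, 0], [0, 0, 0]],
  [1, [-0.1, -0.46, 0], [0, 0, 0]],
  [1, [-0.1, -0.46, 0], [0, 0, 0]],
  [1, [-0.1, -0.46, 0], [0, 0, 0]],
])

```text
t: 2.1
ee_pos: [430.5, -142.1, 298.5]
orientation: [-0.272, -3.13, -0.001]
ft_force: [1.4, -0.6, -0.3]
width: 87.8
grasp_force: 0.0
```

Call:
jog_arm([
  [1, [-0.15, -0.46, -0.1], [0, 0, 0]],
  [1, [-0.15, -0.46, -0.1], [0, 0, 0]],
  [1, [-0.15, -0.46, 0], [0, 0, 0]],
  [1, [-0.1, -0.46, 0], [0, 0, 0]],
  [1, [0, 0, 0], [0, 0, 0]],
  [1, [0, 0, 0], [0, 0, 0]],
])

```text
t: 2.7
ee_pos: [453.0, -331.5, 317.7]
orientation: [-0.275, -3.128, -0.002]
ft_force: [0.4, -0.2, -1.2]
width: 87.7
grasp_force: 0.0
```

```bash
python3 - <<'E'
from h import *
where()
d=grab("wrist"); cv2.imwrite("pics/w1.png",d["image"]); L=stand(cloud(d)); np.save("w1.npy",L)
print(d["M"].round(2))
E
```

```text
t 2.7 grasp in stand [-136.9  -56.9  336.4] turn to align /45deg [ 0.0018 -0.002   0.005 ] w 87.7 F [ 0.4 -0.2 -1.2] q [-0.65  0.23  1.67  0.    1.24 -2.05]
[[ 1.7000e-01  9.4000e-01  2.8000e-01  3.7548e+02]
 [ 9.8000e-01 -1.7000e-01 -5.0000e-02 -3.1804e+02]
 [ 0.0000e+00  2.8000e-01 -9.6000e-01  4.8032e+02]
 [ 0.0000e+00  0.0000e+00  0.0000e+00  1.0000e+00]]
```

View pics/w1.png

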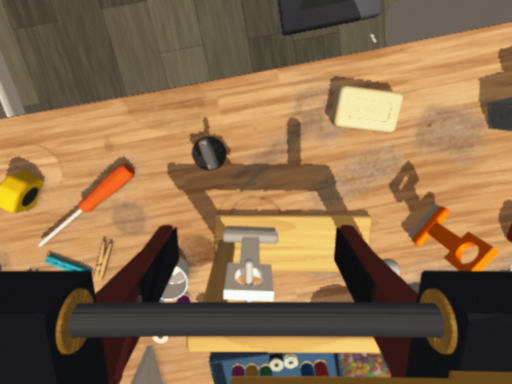

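The wrist view, rotated with the robot side up, shows the scraper's head at (248,283), its blade at (250,235), the batten at (285,343), the knob at (208,153), the soap at (368,108) and the orange look-alike at (455,240).

```bash
python3 - <<'E'
from h import *
L=np.load("w1.npy"); im=cv2.imread("pics/w1.png"); hsv=cv2.cvtColor(im,cv2.COLOR_BGR2HSV)
box=np.zeros(im.shape[:2],bool); box[215:302,215:285]=1
g=box&(hsv[...,1]<60)&(L[...,2]>60)&(L[...,2]<240)
for a,b in((70,95),(95,120),(120,150),(150,180),(180,200),(200,218),(218,235)):
    q=L[g&(L[...,2]>a)&(L[...,2]<b)]
    if len(q)>5: print(a,b,len(q),[np.percentile(q[:,i],[2,50,98]).round(1) for i in range(3)])
q=L[g&(L[...,2]>219)&(L[...,0]>-58)&(L[...,0]<-30)]
r=cv2.minAreaRect(q[:,:2].astype(np.float32)); print(r,np.polyfit(q[:,1],q[:,0],1))
v=hsv[288:342:6,185:380:1]
w=L[(hsv[...,1]>80)&(L[...,2]>224)&(L[...,2]<238)]; print("batten",len(w),[np.percentile(w[:,i],[1,50,99]).round(1) for i in range(3)])
P=np.load("top0.npy"); imt=cv2.imread("pics/top0.png"); h2=cv2.cvtColor(imt,cv2.COLOR_BGR2HSV)
for P2,h in((stand(P),h2),(stand(np.load("scene0.npy")),cv2.cvtColor(cv2.imread("pics/scene0.png"),cv2.COLOR_BGR2HSV))):
    k=(P2[...,2]>218)&(P2[...,2]<232)&(P2[...,0]<-33)&(P2[...,0]>-57)&(abs(P2[...,1]+65)<40)&(h[...,1]<60)
    q=P2[k]; print(len(q),q.min(0),q.max(0),np.polyfit(q[:,1],q[:,0],1),np.median(q,0))
E
```

```text
70 95 64 [array([-52.7, -51.4, -49.7]), array([-94. , -64.7, -35.3]), array([90. , 93. , 94.9])]
95 120 527 [array([-55.5, -52.8, -45. ]), array([-94.8, -64.9, -32.4]), array([ 95.8, 116.6, 119.8])]
120 150 233 [array([-52.9, -50.8, -47. ]), array([-86.8, -63.4, -46.8]), array([120.1, 133.7, 149.5])]
150 180 219 [array([-49.9, -48.8,   0.8]), array([-93.9, -63.9, -55. ]), array([150.5, 163.9, 178.8])]
180 200 407 [array([-48.7, -46.9, -40. ]), array([-84.6, -59.3, -42.8]), array([180.8, 189.9, 199.2])]
200 218 264 [array([-67.8, -46.1, -26. ]), array([-84.9, -64.8, -42.3]), array([200.9, 213.4, 217.9])]
218 235 837 [array([-71.6, -44.5, -35.7]), array([-84.9, -63.6, -41.9]), array([218.4, 224.5, 226.2])]
((-46.4208984375, -62.85519790649414), (45.84063720703125, 23.260242462158203), 85.86426544189453) [  0.04093145 -39.7605421 ]
batten 3086 [array([ 0.9,  8.9, 19.2]), array([-120.8,  -31.1,   57.2]), array([228.5, 230.4, 232. ])]
125 [-56.40449021 -85.88100199 218.02445281] [-35.32569691 -42.44236483 227.56246208] [  0.03994175 -39.5239412 ] [-41.97218001 -64.02411034 224.03329629]
121 [-55.0732175  -89.22013618 218.09452164] [-33.04434646 -42.30802578 227.79785099] [ 3.44622768e-02 -3.95368186e+01] [-42.5726995  -67.39031685 223.43722442]
```

Call:
jog_arm([
  [1, [-0.32, -0.02, 0], [0, 0, 0.005]],
  [1, [-0.32, -0.02, 0], [0, 0, 0]],
  [1, [-0.31, -0.025, 0], [0, 0, 0]],
  [1, [0, 0, 0], [0, 0, 0]],
  [1, [0, 0, 0.3], [0, 0, 0]],
  [1, [0, 0, 0.3], [0, 0, 0]],
  [1, [0, 0, 0.3], [0, 0, 0]],
  [1, [0, 0, 0.2], [0, 0, 0]],
  [1, [0, 0, 0.1], [0, 0, 0]],
  [1, [0, 0, 0], [0, 0, 0]],
])

```text
t: 3.75
ee_pos: [544.7, -353.1, 197.6]
orientation: [-0.277, -3.127, -0.002]
ft_force: [-0.1, 0.7, 0.5]
width: 88.0
grasp_force: 0.0
```

```bash
python3 -c "
from h import *
where()"
```

```text
t 3.75 grasp in stand [-42.8 -61.8 216.3] turn to align /45deg [ 0.0016 -0.0033  0.0033] w 88.0 F [-0.1  0.7  0.5] q [-0.59  0.49  1.59  0.    1.07 -1.99]
```

Call:
jog_arm([
  [1, [-0.013, -0.017, 0.07], [0, 0, 0.003]],
  [1, [0, 0, 0.075], [0, 0, 0]],
  [1, [0, 0, 0], [0, 0, 0]],
  [1, [0, 0, 0], [0, 0, 0]],
  [-1, [0, 0, 0], [0, 0, 0]],
  [-1, [0, 0, 0], [0, 0, 0]],
  [-1, [0, 0, 0], [0, 0, 0]],
  [-1, [0, 0, 0], [0, 0, 0]],
  [-1, [0, 0, 0], [0, 0, 0]],
  [-1, [0, 0, 0], [0, 0, 0]],
])

```text
t: 4.75
ee_pos: [546.5, -356.7, 184.2]
orientation: [0.283, 3.129, 0.0]
ft_force: [-1.3, 0.0, -0.2]
width: 45.9
grasp_force: 29.9
```

```bash
python3 -c "
from h import *
where()"
```

```text
t 4.75 grasp in stand [-40.3 -65.  202.9] turn to align /45deg [ 0.0001  0.     -0.0012] w 45.9 F [-1.3  0.  -0.2] q [-0.6   0.51  1.59  0.    1.04 -1.99]
```

Call:
jog_arm([
  [-1, [0, 0, -0.055], [0, 0, 0]],
  [-1, [0, 0, -0.055], [0, 0, 0]],
  [-1, [0, 0, 0], [0, 0, 0]],
  [-1, [0.1, 0, -0.018], [0, 0, 0]],
  [-1, [0.1, 0, -0.018], [0, 0, 0]],
  [-1, [0.1, 0, -0.018], [0, 0, 0]],
  [-1, [0.1, 0, -0.018], [0, 0, 0]],
  [-1, [0.15, 0, 0], [0, 0, 0]],
  [-1, [0.15, 0, 0], [0, 0, 0]],
  [-1, [0, 0, 0], [0, 0, 0]],
])

```text
t: 5.75
ee_pos: [475.5, -343.7, 202.5]
orientation: [-0.284, -3.127, -0.001]
ft_force: [0.4, 0.1, -2.0]
width: 45.7
grasp_force: 29.9
```

```bash
python3 - <<'E'
from h import *
o,g=where()
d=grab("wrist"); im=d["image"]; cv2.imwrite("pics/w2.png",im)
for n in ("scene","top"):
    d=grab(n); L=stand(cloud(d)); h=cv2.cvtColor(d["image"],cv2.COLOR_BGR2HSV); cv2.imwrite(f"pics/{n}2.png",d["image"])
    k=(h[...,1]<60)&(abs(L[...,0]-g[0])<14)&(abs(L[...,1]-g[1])<21)&(L[...,2]>80)&(L[...,2]<235)
    for a in range(80,235,15):
        q=L[k&(L[...,2]>a)&(L[...,2]<a+15)]
        if len(q)>3: print(n,a,len(q),q.min(0).round(1),np.median(q,0).round(1),q.max(0).round(1))
s=cv2.imread("pics/scene2.png"); cv2.imwrite("pics/sc2z.png",cv2.resize(s[130:270,260:400],None,fx=4,fy=4,interpolation=cv2.INTER_CUBIC))
E
```

```text
t 5.75 grasp in stand [-112.5  -64.8  221.2] turn to align /45deg [ 0.0005 -0.0016 -0.0023] w 45.7 F [ 0.4  0.1 -2. ] q [-0.65  0.39  1.73 -0.    1.02 -2.04]
scene 95 23 [-122.5  -84.6  102. ] [-121.2  -65.2  107.7] [-118.2  -45.   110. ]
scene 110 34 [-124.5  -84.7  110.2] [-121.5  -63.7  114.1] [-119.6  -44.1  125. ]
scene 125 91 [-126.   -85.5  125.2] [-122.8  -64.9  134.7] [-112.3  -44.3  139.8]
scene 140 40 [-123.1  -78.3  140.4] [-121.4  -69.1  147.5] [-116.   -56.2  154.7]
scene 155 37 [-122.8  -78.3  155. ] [-120.2  -70.   162.7] [-114.5  -57.9  168.7]
scene 170 40 [-122.1  -78.5  170.6] [-119.6  -69.2  177.2] [-115.6  -58.4  185. ]
scene 185 44 [-120.4  -83.4  185.2] [-118.5  -68.   193.5] [-115.6  -48.4  199.6]
scene 200 92 [-120.   -85.4  201. ] [-116.9  -62.2  206.7] [-108.4  -43.8  214.2]
scene 215 34 [-118.4  -85.5  215.4] [-116.1  -51.8  222.1] [-110.7  -43.9  229.7]
scene 230 13 [-117.3  -82.9  230.1] [-116.2  -53.7  233.6] [-114.9  -44.1  234.8]
```

View pics/sc2z.png

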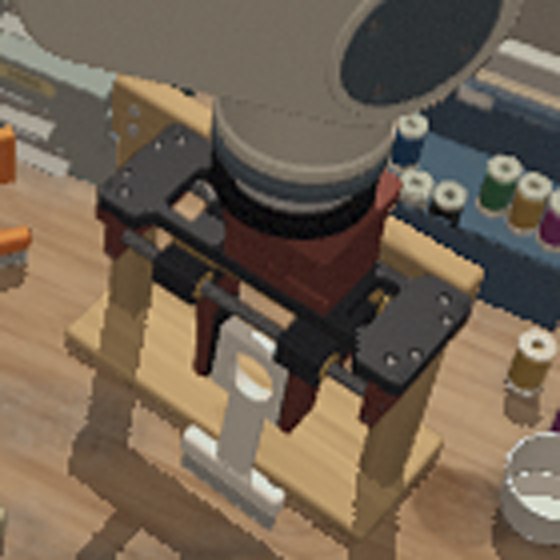

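The crop shows the scraper held square in the fingers, its eye at (253,375), clear in front of the stand.

```bash
python3 - <<'E'
from h import *
o,g=where()
for n in ("wrist","scene"):
    d=grab(n); L=stand(cloud(d)); h=cv2.cvtColor(d["image"],cv2.COLOR_BGR2HSV)
    cv2.imwrite(f"pics/{n}3.png",d["image"])
    k=(h[...,1]<70)&(L[...,0]<-6)&(L[...,0]>-80)&(abs(L[...,1]-65)<16)&(L[...,2]>195)&(L[...,2]<235)
    q=L[k]; print(n,"thick",len(q))
    for a in range(-80,-5,12):
        z=q[(q[:,0]>a)&(q[:,0]<a+12)]
        if len(z)>3: print(a,len(z),np.percentile(z[:,1],[3,50,97]).round(1),z[:,2].max().round(1))
    b=L[(h[...,1]>80)&(L[...,2]>224)&(L[...,2]<238)&(L[...,0]>-6)&(L[...,0]<26)&(abs(L[...,1])<140)]
    if len(b): print("batten y",b[:,1].min(),b[:,1].max(),"x",np.percentile(b[:,0],[1,99]))
    k=(h[...,1]<60)&(h[...,2]>90)&(abs(L[...,0]-g[0])<16)&(abs(L[...,1]-g[1])<40)&(L[...,2]>80)&(L[...,2]<270)
    for a in range(178,262,4):
        z=L[k&(L[...,2]>a)&(L[...,2]<a+4)]
        if len(z)>3: print(n,a,len(z),np.percentile(z[:,1],[2,50,98]).round(1),np.median(z[:,0]).round(1))
E
```

```text
t 5.9 grasp in stand [-109.9  -65.2  221.5] turn to align /45deg [-0.0005  0.0012 -0.0016] w 46.2 F [-0.3 -0.6 -0.7] q [-0.64  0.39  1.73  0.    1.02 -2.04]
wrist thick 551
-68 202 [57.  59.1 61. ] 225.8
-56 231 [57.6 59.8 62.1] 224.7
-44 118 [58.4 60.8 63.2] 223.4
wrist 178 78 [-74.1 -64.8 -55.7] -119.1
wrist 182 84 [-74.  -65.4 -55.9] -118.9
wrist 186 97 [-74.8 -64.5 -55.5] -118.6
wrist 190 108 [-74.6 -65.1 -55.2] -118.2
wrist 194 106 [-74.3 -64.6 -55.5] -118.0
wrist 198 188 [-85.9 -65.7 -43.2] -117.9
wrist 202 430 [-86.7 -65.1 -43.3] -117.2
wrist 206 669 [-85.5 -64.6 -44. ] -115.1
wrist 210 344 [-87.3 -74.8 -43.6] -115.8
wrist 214 218 [-87.5 -78.2 -42.4] -115.7
wrist 218 148 [-87.7 -79.4 -42.7] -116.0
wrist 222 143 [-87.6 -79.4 -42.2] -115.9
wrist 226 185 [-87.4 -78.1 -42.6] -115.7
wrist 230 243 [-87.6 -75.4 -42.5] -115.4
wrist 234 412 [-87.2 -64.7 -43. ] -115.1
wrist 238 536 [-87.  -64.5 -42.7] -114.9
wrist 242 2243 [-87.4 -65.6 -42.8] -110.7
scene thick 0
batten y -126.16362143368157 122.92699000893207 x [-0.21611989 20.09023884]
scene 178 9 [-77.6 -70.5 -60.7] -118.4
scene 182 13 [-78.1 -67.9 -58.8] -117.9
scene 186 12 [-76.1 -70.  -60.7] -117.3
scene 190 8 [-77.4 -69.7 -59.6] -116.9
scene 194 11 [-79.4 -67.9 -59.7] -116.6
scene 198 17 [-87.4 -70.4 -48.8] -116.6
scene 202 35 [-87.4 -66.4 -45.9] -115.8
scene 206 35 [-77.9 -62.6 -46.5] -114.1
scene 210 19 [-87.2 -55.7 -46.4] -114.8
scene 214 11 [-87.3 -54.6 -44.4] -115.6
scene 218 8 [-82.3 -50.5 -43.7] -113.9
scene 222 8 [-86.4 -67.5 -46.6] -115.1
scene 226 9 [-85.  -52.7 -45.6] -114.0
scene 230 9 [-87.  -78.8 -45.7] -114.7
scene 234 24 [-89.  -66.  -45.3] -114.3
scene 238 35 [-83.5 -59.6 -46. ] -113.1
scene 242 45 [-82.7 -63.  -46.2] -110.5
```

View pics/wrist3.png

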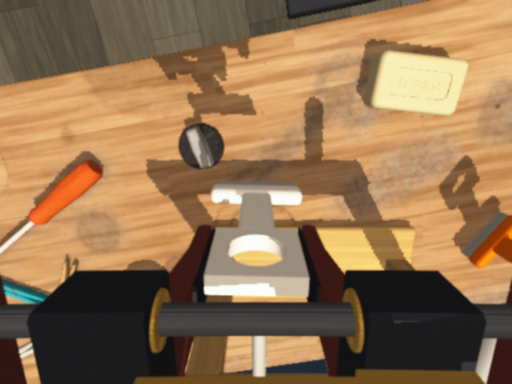

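The wrist picture shows the scraper's eye at (257,250) between the fingers, the thin peg at (258,355) behind it and the thick peg partly visible at (487,355).

```bash
python3 - <<'E'
from h import *
o,g=where()
d=grab("wrist"); L=stand(cloud(d)); h=cv2.cvtColor(d["image"],cv2.COLOR_BGR2HSV)
k=(h[...,1]<70)&(L[...,0]<-4)&(L[...,0]>-80)&(abs(L[...,1]+65)<12)&(L[...,2]>195)&(L[...,2]<235)
q=L[k]
for a in range(-80,-3,8):
    z=q[(q[:,0]>a)&(q[:,0]<a+8)]
    if len(z)>3: print(a,len(z),np.percentile(z[:,1],[1,50,99]).round(1),z[:,2].max().round(1))
E
```

```text
t 6.0 grasp in stand [-109.7  -65.1  221.2] turn to align /45deg [-0.0004  0.0009 -0.001 ] w 46.0 F [ 1.  -0.  -1.5] q [-0.64  0.39  1.73  0.    1.02 -2.04]
-64 117 [-66.7 -63.4 -60. ] 221.1
-56 128 [-66.8 -63.4 -59.9] 220.3
-48 120 [-66.8 -63.3 -59.8] 218.4
-40 110 [-66.8 -63.6 -59.7] 217.2
-32 31 [-67.5 -62.7 -59.6] 215.4
```

Call:
jog_arm([
  [-1, [0, 0.33, 0], [0, 0, 0]],
  [-1, [0, 0.33, 0], [0, 0, 0]],
  [-1, [0, 0.33, 0], [0, 0, 0]],
  [-1, [0, 0.324, 0], [0, 0, 0]],
  [-1, [0, 0, 0], [0, 0, 0]],
  [-1, [0, 0, 0], [0, 0, 0]],
  [-1, [0, 0, 0], [0, 0, 0]],
])

```text
t: 6.75
ee_pos: [501.5, -215.6, 202.4]
orientation: [0.283, 3.129, -0.001]
ft_force: [-0.2, -0.2, -1.5]
width: 45.7
grasp_force: 29.9
```

```bash
cat >> h.py <<'E'
def peg(yc,hw):
    o,g=where()
    d=grab("wrist"); L=stand(cloud(d)); h=cv2.cvtColor(d["image"],cv2.COLOR_BGR2HSV)
    k=(h[...,1]<70)&(L[...,0]<-4)&(L[...,0]>-80)&(abs(L[...,1]-yc)<hw)&(L[...,2]>195)&(L[...,2]<240)
    q=L[k]
    for a in range(-80,-3,8):
        z=q[(q[:,0]>a)&(q[:,0]<a+8)]
        if len(z)>3: print(a,len(z),np.percentile(z[:,1],[1,50,99]).round(1),z[:,2].max().round(1))
    k=(h[...,1]<60)&(h[...,2]>90)&(abs(L[...,0]-g[0])<16)&(abs(L[...,1]-g[1])<27)&(L[...,2]>150)&(L[...,2]<270)
    z=L[k]; t=z[z[:,2]>g[2]+8]; print("head",np.percentile(t[:,1],[1,99]).round(1),np.percentile(t[:,2],98).round(1))
    return d,L
E
python3 -c "
from h import *
d,L=peg(66,18); cv2.imwrite('pics/w4.png',d['image'])"
```

```text
t 6.75 grasp in stand [-109.8   65.8  221.1] turn to align /45deg [-0.0004  0.0004 -0.0012] w 45.7 F [-0.2 -0.2 -1.5] q [-0.43  0.33  1.82 -0.    0.99 -1.82]
-72 200 [58.8 66.6 74.5] 227.6
-64 374 [56.9 66.4 75.8] 227.7
-56 331 [57.  66.4 76.1] 226.3
-48 308 [57.2 66.4 75.6] 224.8
-40 127 [57.  65.8 75.9] 222.9
-32 7 [56.9 56.9 75.9] 214.6
head [43.3 88.6] 244.4
```

Call:
jog_arm([
  [-1, [-0.13, 0.005, 0.004], [0, 0, 0]],
  [-1, [-0.13, 0, 0.004], [0, 0, 0]],
  [-1, [0, 0, 0], [0, 0, 0]],
  [-1, [-0.08, 0, 0.014], [0, 0, 0]],
  [-1, [-0.08, 0, 0.014], [0, 0, 0]],
  [-1, [0, 0, 0], [0, 0, 0]],
])

```text
t: 7.4
ee_pos: [543.6, -222.2, 198.5]
orientation: [0.282, 3.129, -0.0]
ft_force: [-0.1, -0.7, -1.2]
width: 45.8
grasp_force: 29.9
```

```bash
python3 -c "
from h import *
d,L=peg(66,18)"
```

```text
t 7.4 grasp in stand [-67.2  66.9 217.2] turn to align /45deg [-0.      0.0004 -0.001 ] w 45.8 F [-0.1 -0.7 -1.2] q [-0.41  0.4   1.73  0.    1.01 -1.8 ]
-80 2064 [48.2 62.9 83.7] 240.0
-72 2235 [48.9 68.  83.6] 240.0
-64 267 [48.7 68.3 83.7] 239.9
-56 161 [58.2 65.9 74.3] 225.8
-48 64 [56.9 69.7 75.9] 223.4
-24 268 [57.8 66.4 74.9] 220.7
-16 345 [57.2 66.9 76.1] 219.3
-8 155 [57.1 66.4 75.9] 217.7
head [44.3 89.7] 240.5
```

Call:
jog_arm([
  [-1, [-0.09, -0.004, 0.016], [0, 0, 0]],
  [-1, [-0.09, 0, 0.016], [0, 0, 0]],
  [-1, [-0.09, 0, 0.016], [0, 0, 0]],
  [-1, [0, 0, 0], [0, 0, 0]],
  [-1, [0, 0, 0], [0, 0, 0]],
])

```text
t: 7.95
ee_pos: [569.2, -227.1, 193.7]
orientation: [-0.282, -3.128, -0.0]
ft_force: [0.6, -0.6, -0.7]
width: 46.1
grasp_force: 29.9
```

```bash
python3 -c "
from h import *
d,L=peg(66,18)"
```

```text
t 7.95 grasp in stand [-41.2  66.6 212.4] turn to align /45deg [ 0.0001 -0.0007 -0.0009] w 46.1 F [ 0.6 -0.6 -0.7] q [-0.4   0.44  1.68 -0.    1.02 -1.79]
-80 153 [61.5 66.6 71.8] 223.2
-72 754 [57.8 66.2 74.9] 227.5
-64 624 [56.9 66.6 76. ] 227.7
-56 778 [48.4 64.4 82.9] 226.7
-48 2839 [48.3 66.2 83.7] 236.5
-40 615 [48.6 67.5 83.8] 236.0
-32 72 [59.4 65.6 72.3] 220.8
-24 155 [57.2 66.6 75.9] 220.7
head [44.  89.3] 235.6
```

Call:
jog_arm([
  [-1, [0, 0, 0.02], [0, 0, 0]],
  [-1, [0, 0, 0.018], [0, 0, 0]],
  [-1, [0, 0, 0], [0, 0, 0]],
  [-1, [0, 0, 0], [0, 0, 0]],
])

```text
t: 8.4
ee_pos: [568.9, -227.2, 190.4]
orientation: [-0.283, -3.129, 0.0]
ft_force: [-0.8, 1.4, 2.9]
width: 45.6
grasp_force: 29.9
```

Call:
jog_arm([
  [-0.1, [0, 0, 0], [0, 0, 0]],
  [0.1, [0, 0, 0], [0, 0, 0]],
  [0.2, [0, 0, 0], [0, 0, 0]],
  [0.5, [0, 0, 0], [0, 0, 0]],
  [1, [0, 0, 0], [0, 0, 0]],
  [1, [0, 0, 0], [0, 0, 0]],
  [1, [0, 0, 0], [0, 0, 0]],
  [1, [0, 0, 0], [0, 0, 0]],
])

```text
t: 9.2
ee_pos: [569.1, -227.2, 190.2]
orientation: [0.283, 3.129, -0.0]
ft_force: [-0.0, 0.1, -0.1]
width: 86.7
grasp_force: 0.0
```

```bash
python3 -c "
from h import *
d,L=peg(66,18)"
```

```text
t 9.2 grasp in stand [-41.2  66.5 208.9] turn to align /45deg [-0.      0.     -0.0012] w 86.7 F [-0.   0.1 -0.1] q [-0.4   0.44  1.68  0.    1.02 -1.79]
-80 156 [61.5 66.3 71.2] 224.1
-72 799 [57.9 66.5 74.9] 227.8
-64 650 [56.9 66.5 76. ] 228.1
-56 806 [48.2 64.3 81. ] 226.7
-48 2668 [48.3 66.5 83.7] 233.4
-40 585 [48.4 67.4 83.7] 232.9
-32 190 [58.  66.  74.6] 221.7
-24 42 [56.7 59.5 75.8] 217.7
head [44.6 88.9] 232.4
```

Call:
jog_arm([
  [1, [0, 0, -0.2], [0, 0, 0]],
  [1, [0, 0, -0.4], [0, 0, 0]],
  [1, [0, 0, -0.4], [0, 0, 0]],
  [1, [0.27, 0.37, 0], [0, 0, 0]],
  [1, [0.27, 0.37, 0], [0, 0, 0]],
  [1, [0.27, 0.37, 0], [0, 0, 0]],
  [1, [0.27, 0.37, 0], [0, 0, 0]],
  [1, [0.27, 0.37, 0], [0, 0, 0]],
  [1, [0.27, 0.37, 0], [0, 0, 0]],
  [1, [0.27, 0.37, 0], [0, 0, 0]],
])

```text
t: 10.25
ee_pos: [428.5, 62.8, 290.4]
orientation: [0.283, 3.128, 0.0]
ft_force: [-0.1, 0.3, 0.1]
width: 87.5
grasp_force: 0.0
```

Call:
jog_arm([
  [1, [0, 0, 0.2], [0, 0, -0.158]],
  [1, [0, 0, 0.3], [0, 0, -0.158]],
  [1, [0, 0, 0], [0, 0, 0]],
  [1, [0, 0, 0], [0, 0, 0]],
  [1, [0, 0, 0], [0, 0, 0]],
])

```text
t: 10.75
ee_pos: [430.5, 61.3, 241.3]
orientation: [-0.102, 3.138, 0.0]
ft_force: [-0.7, 0.2, -0.6]
width: 88.1
grasp_force: 0.0
```

```bash
python3 - <<'E'
from h import *
o,g=where()
print("grasp world",(g@RS.T+C0).round(1))
d=grab("wrist"); cv2.imwrite("pics/w5.png",d["image"]); P=cloud(d); h=cv2.cvtColor(d["image"],cv2.COLOR_BGR2HSV)
M=R.from_rotvec(o["orientation"]).as_matrix()
k=(abs(P[...,0]-456)<45)&(abs(P[...,1]-65)<75)
for a,b in((50,75),(128,150)):
    m=k&(P[...,2]>a)&(P[...,2]<b)&(h[...,1]<80)
    q=P[m]; r=cv2.minAreaRect(q[:,:2].astype(np.float32)); print(a,len(q),r)
for a in range(76,142,6):
    q=P[k&(P[...,2]>a)&(P[...,2]<a+6)&(h[...,1]<80)]
    if len(q)>5: print(a,len(q),np.percentile(q[:,0],[2,98]).round(1),np.percentile(q[:,1],[2,98]).round(1))
S=P[stand(P)[...,2]>190]
E
```

```text
t 10.75 grasp in stand [-229.1  325.6  260. ] turn to align /45deg [3.00e-04 2.00e-03 3.11e-01] w 88.1 F [-0.7  0.2 -0.6] q [ 0.11  0.11  2.01 -0.    1.02 -1.52]
grasp world [430.4  61.3 260. ]
50 1802 ((455.0150451660156, 66.88654327392578), (38.02970504760742, 113.17642974853516), 3.7394533157348633)
128 523 ((454.87725830078125, 66.956298828125), (10.450848579406738, 33.56892013549805), 3.713958263397217)
76 23 [449.7 451.4] [58.6 74.2]
82 31 [449.5 452.5] [58.3 74.4]
88 30 [449.6 452.7] [58.3 75.4]
94 29 [449.7 452.3] [58.4 74.6]
100 34 [449.6 451.4] [51.9 73.8]
106 60 [448.8 451.6] [51.  82.4]
112 129 [449. 455.] [51.2 82.1]
118 43 [448.8 451.5] [49.7 82.5]
124 63 [448.9 451.4] [50.1 83.2]
130 83 [448.9 451.4] [50.6 82.2]
136 414 [449.5 460.1] [50.7 82.9]
```

View pics/w5.png

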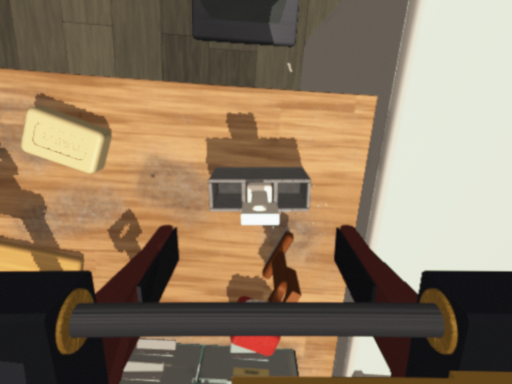

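The wrist view shows the brush head at (260,217) in the caddy at (260,190), with the fingers square to it. The brown look-alike at (280,270) and the timer at (257,340) are clear of the fingers.

Call:
jog_arm([
  [1, [-0.249, 0.041, 0], [0, 0, 0]],
  [1, [0, 0, 0.3], [0, 0, 0]],
  [1, [0, 0, 0.3], [0, 0, 0]],
  [1, [0, 0, 0.3], [0, 0, 0]],
  [1, [0, 0, 0.15], [0, 0, 0]],
  [1, [0, 0, 0], [0, 0, 0]],
  [1, [0, 0, 0], [0, 0, 0]],
])

```text
t: 11.5
ee_pos: [455.0, 67.1, 136.0]
orientation: [-0.105, 3.139, 0.0]
ft_force: [-0.7, 0.2, -0.2]
width: 87.5
grasp_force: 0.0
```

```bash
python3 - <<'E'
from h import *
o,g=where()
M=R.from_rotvec(o["orientation"]).as_matrix(); w=g@RS.T+C0
print("grasp world",w.round(1),"tool delta",(M.T@(np.array([455,67,121])-w)/100).round(3))
E
```

```text
t 11.5 grasp in stand [-206.   335.7  154.7] turn to align /45deg [2.000e-04 1.300e-03 3.133e-01] w 87.5 F [-0.7  0.2 -0.2] q [ 0.12  0.32  2.05 -0.    0.77 -1.52]
grasp world [454.9  67.1 154.7] tool delta [-0.    -0.001  0.337]
```

Call:
jog_arm([
  [1, [0, 0, 0.17], [0, 0, 0]],
  [1, [0, 0, 0.165], [0, 0, 0]],
  [1, [0, 0, 0], [0, 0, 0]],
  [-1, [0, 0, 0], [0, 0, 0]],
  [-1, [0, 0, 0], [0, 0, 0]],
  [-1, [0, 0, 0], [0, 0, 0]],
  [-1, [0, 0, 0], [0, 0, 0]],
  [-1, [0, 0, 0], [0, 0, 0]],
  [-1, [0, 0, 0], [0, 0, 0]],
  [-1, [0, 0, 0], [0, 0, 0]],
])

```text
t: 12.5
ee_pos: [454.1, 67.2, 101.7]
orientation: [0.107, -3.14, -0.0]
ft_force: [0.9, -0.6, -0.9]
width: 35.2
grasp_force: 0.1
```

Call:
jog_arm([
  [-1, [0, 0, -0.05], [0, 0, 0]],
  [-1, [0, 0, -0.15], [0, 0, 0]],
  [-1, [0, 0, -0.2], [0, 0, 0]],
  [-1, [0, 0, -0.2], [0, 0, 0]],
  [-1, [0, 0, -0.2], [0, 0, 0]],
  [-1, [0, 0, -0.25], [0, 0, 0]],
  [-1, [0, 0, 0], [0, 0, 0]],
])

```text
t: 13.2
ee_pos: [456.0, 67.5, 209.5]
orientation: [-0.107, 3.134, 0.001]
ft_force: [0.6, 0.5, -0.9]
width: 34.0
grasp_force: 30.0
```

```bash
python3 - <<'E'
from h import *
o,g=where()
E
```

```text
t 13.2 grasp in stand [-205.2  336.3  228.2] turn to align /45deg [0.0013 0.007  0.3149] w 34.0 F [ 0.6  0.5 -0.9] q [ 0.12  0.2   2.    0.    0.94 -1.52]
```

Call:
jog_arm([
  [-1, [0, 0, -0.1], [0, 0, 0.157]],
  [-1, [0, 0, 0], [0, 0, 0.158]],
  [-1, [0, 0, 0], [0, 0, 0]],
  [-1, [-0.06, -0.45, 0], [0, 0, 0]],
  [-1, [-0.06, -0.45, 0], [0, 0, 0]],
  [-1, [-0.06, -0.45, 0], [0, 0, 0]],
  [-1, [-0.06, -0.45, 0], [0, 0, 0]],
  [-1, [-0.06, -0.45, 0], [0, 0, 0]],
  [-1, [-0.06, -0.45, 0], [0, 0, 0]],
  [-1, [-0.06, -0.45, 0], [0, 0, 0]],
])

```text
t: 14.2
ee_pos: [438.4, -251.8, 215.8]
orientation: [-0.276, -3.128, -0.001]
ft_force: [1.3, -0.6, -0.6]
width: 33.9
grasp_force: 30.0
```

Call:
jog_arm([
  [-1, [-0.06, -0.42, 0], [0, 0, 0]],
  [-1, [-0.06, -0.42, 0], [0, 0, 0]],
  [-1, [0, 0, 0], [0, 0, 0]],
  [-1, [0, 0, 0], [0, 0, 0]],
  [-1, [0, 0, 0], [0, 0, 0]],
])

```text
t: 14.7
ee_pos: [435.6, -333.7, 215.8]
orientation: [-0.278, -3.128, -0.002]
ft_force: [0.2, 1.0, -1.0]
width: 33.8
grasp_force: 30.0
```

```bash
python3 - <<'E'
from h import *
o,g=where()
d=grab("wrist"); cv2.imwrite("pics/w6.png",d["image"]); L=stand(cloud(d)); h=cv2.cvtColor(d["image"],cv2.COLOR_BGR2HSV)
k=(h[...,1]<60)&(h[...,2]>90)&(abs(L[...,0]-g[0])<16)&(abs(L[...,1]-g[1])<27)&(L[...,2]>150)&(L[...,2]<280)
for a in range(int(g[2])-40,int(g[2])+28,4):
    z=L[k&(L[...,2]>a)&(L[...,2]<a+4)]
    if len(z)>3: print(a,len(z),np.percentile(z[:,1],[2,50,98]).round(1),np.median(z[:,0]).round(1))
print(np.percentile(L[k][:,2],99.5))
E
```

```text
t 14.7 grasp in stand [-153.6  -62.1  234.5] turn to align /45deg [ 0.0015 -0.0021  0.0021] w 33.8 F [ 0.2  1.  -1. ] q [-0.68  0.32  1.8   0.    1.02 -2.07]
194 70 [-70.5 -61.7 -53.4] -157.3
198 69 [-70.5 -62.6 -54.4] -157.4
202 71 [-69.8 -62.  -53.3] -157.3
206 84 [-69.9 -61.8 -54.3] -157.4
210 79 [-69.7 -63.2 -55.2] -157.3
214 82 [-69.6 -61.5 -54.7] -157.4
218 177 [-77.5 -62.1 -45.9] -157.1
222 223 [-78.4 -62.1 -45.6] -156.9
226 477 [-77.5 -61.5 -46.4] -155.6
230 226 [-78.2 -66.5 -45.6] -156.8
234 147 [-78.6 -54.  -45.2] -156.9
238 173 [-78.6 -68.9 -45.4] -156.9
242 280 [-78.2 -61.4 -45.7] -157.0
246 331 [-78.3 -62.1 -45.7] -157.0
250 1610 [-78.3 -62.1 -45.5] -153.0
254 36 [-78.9 -78.7 -45.1] -153.6
254.401798061847
```

View pics/w6.png

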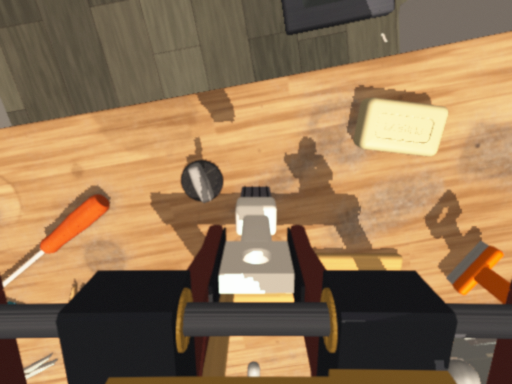

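The brush hangs square between the fingers, its eye at (257,257) over the thin peg's tip at (254,369). The knob (202,181) and the soap (403,127) look unmoved.

Call:
jog_arm([
  [-1, [-0.2, -0.012, 0.05], [0, 0, 0.002]],
  [-1, [-0.2, 0, 0.05], [0, 0, 0]],
  [-1, [-0.12, 0, 0.03], [0, 0, 0]],
  [-1, [0, 0, 0], [0, 0, 0]],
  [-1, [0, 0, 0], [0, 0, 0]],
  [-1, [0, 0, 0], [0, 0, 0]],
])

```text
t: 15.35
ee_pos: [486.4, -345.0, 203.8]
orientation: [-0.283, -3.128, -0.0]
ft_force: [-0.2, -0.2, -0.5]
width: 33.7
grasp_force: 30.0
```

```bash
python3 - <<'E'
from h import *
d,L=peg(-63.3,9)
h=cv2.cvtColor(d["image"],cv2.COLOR_BGR2HSV)
k=(h[...,1]<70)&(L[...,0]<-30)&(L[...,0]>-78)&(abs(L[...,1]+63.3)<7)&(L[...,2]>200)&(L[...,2]<230)
q=L[k]; m=abs(q[:,1]+63.3)<1.2; print("top line (z at -75,-60,-40)",np.polyval(np.polyfit(q[m][:,0],q[m][:,2],1),[-75,-60,-40]).round(2), m.sum())
E
```

```text
t 15.35 grasp in stand [-101.6  -64.2  222.5] turn to align /45deg [ 0.0002 -0.0007 -0.0016] w 33.7 F [-0.2 -0.2 -0.5] q [-0.64  0.4   1.71 -0.    1.03 -2.03]
-56 75 [-67.  -63.6 -60.2] 219.6
-48 125 [-67.1 -63.6 -60.1] 218.3
-40 123 [-67.1 -63.6 -60. ] 217.4
-32 117 [-67.2 -63.6 -60. ] 215.6
-24 78 [-67.3 -63.6 -59.9] 214.2
head [-80.8 -47.3] 241.8
top line (z at -75,-60,-40) [222.25 219.86 216.68] 111
```

Call:
jog_arm([
  [-1, [-0.08, 0.005, 0.015], [0, 0, 0]],
  [-1, [-0.08, 0, 0.015], [0, 0, 0]],
  [-1, [0, 0, 0], [0, 0, 0]],
  [-1, [0, 0, 0], [0, 0, 0]],
  [-1, [0, 0, 0], [0, 0, 0]],
])

```text
t: 15.9
ee_pos: [502.7, -347.8, 200.5]
orientation: [-0.284, -3.128, -0.0]
ft_force: [-0.2, 0.1, -2.1]
width: 33.9
grasp_force: 30.0
```

```bash
python3 - <<'E'
from h import *
d,L=peg(-63.3,9); cv2.imwrite("pics/w7.png",cv2.resize(d["image"][190:384,150:370],None,fx=3,fy=3))
E
```

```text
t 15.9 grasp in stand [-85.  -64.  219.2] turn to align /45deg [ 0.0002 -0.0005 -0.0021] w 33.9 F [-0.2  0.1 -2.1] q [-0.62  0.43  1.68 -0.    1.03 -2.01]
-80 107 [-72.2 -63.6 -54.4] 238.6
-72 76 [-67.2 -63.5 -59.8] 223.0
-64 54 [-67.2 -64.  -60.3] 221.5
-40 71 [-66.9 -63.5 -60.1] 216.5
-32 127 [-67.  -63.5 -60. ] 215.9
-24 123 [-67.  -63.5 -59.9] 214.7
-16 113 [-67.1 -63.5 -59.9] 213.1
-8 51 [-69.3 -63.5 -59.8] 211.1
head [-80.7 -47.1] 238.6
```

Call:
jog_arm([
  [-1, [-0.05, 0.004, 0.011], [0, 0, 0]],
  [-1, [-0.05, 0, 0.009], [0, 0, 0]],
  [-1, [-0.05, 0, 0.009], [0, 0, 0]],
  [-1, [0, 0, 0], [0, 0, 0]],
  [-1, [0, 0, 0], [0, 0, 0]],
])

```text
t: 16.45
ee_pos: [517.8, -350.1, 197.6]
orientation: [-0.283, -3.129, -0.0]
ft_force: [-0.4, 0.3, -1.2]
width: 33.9
grasp_force: 30.0
```

```bash
python3 - <<'E'
from h import *
d,L=peg(-63.3,9)
E
```

```text
t 16.45 grasp in stand [-69.8 -63.6 216.3] turn to align /45deg [ 0.0001 -0.0004 -0.0019] w 33.9 F [-0.4  0.3 -1.2] q [-0.61  0.45  1.65 -0.    1.04 -2.  ]
-80 1183 [-72.1 -63.6 -54.5] 235.6
-72 854 [-72.2 -63.1 -54.5] 236.1
-64 40 [-71.6 -63.3 -55. ] 234.7
-56 96 [-67.3 -63.6 -59.9] 219.5
-48 25 [-66.8 -63.6 -60.4] 218.1
-24 85 [-67.  -63.6 -60.2] 214.0
-16 128 [-67.1 -63.6 -60.2] 212.5
-8 63 [-67.1 -63.6 -60.1] 211.6
head [-80.2 -46.7] 235.6
```

Call:
jog_arm([
  [-1, [-0.06, 0, 0.009], [0, 0, 0]],
  [-1, [-0.06, 0, 0.01], [0, 0, 0]],
  [-1, [-0.06, 0, 0.01], [0, 0, 0]],
  [-1, [-0.06, 0, 0.01], [0, 0, 0]],
  [-1, [-0.05, 0, 0.009], [0, 0, 0]],
  [-1, [0, 0, 0], [0, 0, 0]],
  [-1, [0, 0, 0], [0, 0, 0]],
])

```text
t: 17.2
ee_pos: [546.2, -355.3, 192.8]
orientation: [-0.284, -3.128, -0.0]
ft_force: [0.7, -0.6, -0.6]
width: 33.8
grasp_force: 30.0
```

```bash
python3 - <<'E'
from h import *
d,L=peg(-63.3,9)
cv2.imwrite("pics/w8.png",d["image"])
E
```

```text
t 17.2 grasp in stand [-40.9 -63.7 211.5] turn to align /45deg [ 0.0001 -0.0005 -0.0019] w 33.8 F [ 0.7 -0.6 -0.6] q [-0.6   0.49  1.59 -0.    1.06 -1.99]
-80 73 [-66.5 -63.6 -60.4] 221.5
-72 268 [-67.3 -63.6 -59.9] 223.1
-64 253 [-67.4 -63.6 -59.8] 221.4
-56 239 [-67.5 -63.6 -59.7] 219.9
-48 1295 [-72.1 -63.2 -54.5] 231.7
-40 450 [-72.2 -63.2 -54.5] 231.7
-24 132 [-67.4 -63.6 -59.9] 214.2
head [-80.3 -46.7] 230.9
```

View pics/w8.png

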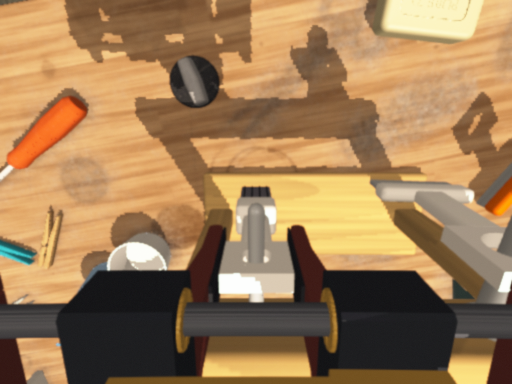

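The thin peg passes through the brush's eye at about (257,240), and the scraper hangs on the thick peg at right (480,235).

Call:
jog_arm([
  [-1, [0, 0, 0.018], [0, 0, 0]],
  [-1, [0, 0, 0.016], [0, 0, 0]],
  [-1, [0, 0, 0], [0, 0, 0]],
  [-1, [0, 0, 0], [0, 0, 0]],
])

```text
t: 17.65
ee_pos: [546.1, -355.4, 189.6]
orientation: [-0.284, -3.129, -0.0]
ft_force: [0.2, 0.7, -0.5]
width: 34.3
grasp_force: 30.0
```

Call:
jog_arm([
  [-0.3, [0, 0, 0], [0, 0, 0]],
  [-0.15, [0, 0, 0], [0, 0, 0]],
  [0, [0, 0, 0], [0, 0, 0]],
  [0.2, [0, 0, 0], [0, 0, 0]],
  [0.4, [0, 0, 0], [0, 0, 0]],
  [0.6, [0, 0, 0], [0, 0, 0]],
  [0.6, [0, 0, 0], [0, 0, 0]],
  [0.6, [0, 0, 0], [0, 0, 0]],
])

```text
t: 18.45
ee_pos: [546.2, -355.4, 189.6]
orientation: [-0.284, -3.129, -0.0]
ft_force: [0.6, 0.1, -0.7]
width: 70.2
grasp_force: 0.0
```

```bash
python3 - <<'E'
from h import *
d,L=peg(-63.3,9)
E
```

```text
t 18.45 grasp in stand [-40.9 -63.7 208.3] turn to align /45deg [ 0.     -0.0001 -0.0022] w 70.2 F [ 0.6  0.1 -0.7] q [-0.6   0.5   1.59  0.    1.05 -1.99]
-80 77 [-66.5 -63.6 -60.5] 222.0
-72 289 [-67.3 -63.7 -59.6] 223.1
-64 253 [-67.4 -63.7 -60. ] 221.5
-56 236 [-67.5 -63.7 -59.9] 220.1
-48 1219 [-72.2 -63.2 -54.5] 227.8
-40 460 [-71.9 -63.2 -54.6] 227.8
-32 39 [-66.8 -63.7 -60.7] 214.9
-24 96 [-67.3 -63.7 -60.1] 214.7
head [-79.9 -47.1] 227.0
```

Released. Now raise, back away and let it settle.

Call:
jog_arm([
  [0.6, [0, 0, -0.1], [0, 0, 0]],
  [0.6, [0, 0, -0.3], [0, 0, 0]],
  [0.6, [0, 0, -0.4], [0, 0, 0]],
  [0.6, [0, 0, -0.4], [0, 0, 0]],
  [0.6, [0.3, 0.3, -0.2], [0, 0, 0]],
  [0.6, [0.3, 0.35, 0], [0, 0, 0]],
  [0.6, [0.3, 0.35, 0], [0, 0, 0]],
  [0.6, [0.3, 0.35, 0], [0, 0, 0]],
  [0.6, [0.3, 0.35, 0], [0, 0, 0]],
  [0.6, [0.3, 0.35, 0], [0, 0, 0]],
])

```text
t: 19.5
ee_pos: [404.9, -120.1, 330.3]
orientation: [0.285, 3.127, -0.0]
ft_force: [0.5, 1.4, -0.1]
width: 70.3
grasp_force: 0.0
```

Call:
jog_arm([
  [0.6, [0.2, 0.45, 0], [0, 0, 0]],
  [0.6, [0.2, 0.45, 0], [0, 0, 0]],
  [0.6, [0, 0.45, 0], [0, 0, 0]],
  [0.6, [0, 0.45, 0], [0, 0, 0]],
  [0.6, [0, 0, 0], [0, 0, 0]],
  [0.6, [0, 0, 0], [0, 0, 0]],
  [0.6, [0, 0, 0], [0, 0, 0]],
  [0.6, [0, 0, 0], [0, 0, 0]],
  [0.6, [0, 0, 0], [0, 0, 0]],
  [0.6, [0, 0, 0], [0, 0, 0]],
])

```text
t: 20.5
ee_pos: [399.1, 62.0, 329.6]
orientation: [-0.287, -3.128, 0.0]
ft_force: [-0.0, -0.2, 0.6]
width: 70.3
grasp_force: 0.0
```

```bash
python3 - <<'E'
from h import *
where()
a=grab("scene")["image"]; 
for _ in range(8): b=grab("scene")["image"]
r=(slice(130,270),slice(260,400))
print("moving px",(cv2.absdiff(a,b)[r].max(2)>25).sum())
cv2.imwrite("pics/end.png",cv2.resize(b[120:310,150:400],None,fx=3,fy=3,interpolation=cv2.INTER_CUBIC))
E
```

```text
t 20.5 grasp in stand [-260.1  320.8  348.3] turn to align /45deg [-0.0001 -0.     -0.0046] w 70.3 F [-0.  -0.2  0.6] q [ 0.12 -0.05  1.96 -0.    1.23 -1.26]
moving px 0
```

View pics/end.png

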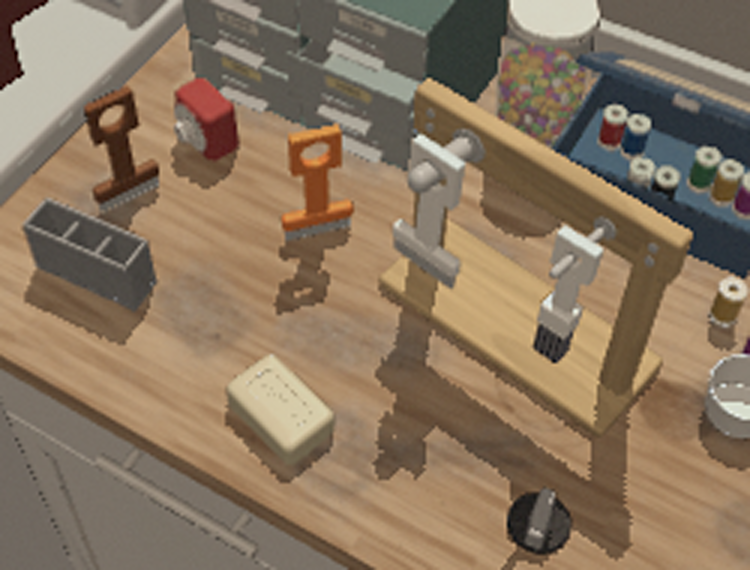

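The scraper hangs on the thick peg (435,185) and the brush on the thin peg (575,265). Nothing is moving, and the soap, knob and timer look undisturbed.

```bash
python3 -c "
from workcell import close_job
print(close_job())"
```

```text
the job is handed in; nothing more can be done
None
```

The scraper now hangs on the thick peg and the brush on the thin peg, both still, the soap, knob and timer were left alone, and the job was handed in at about 21 s.

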